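# Work the orange wedge out of the tube-rack clamp

### The arm

A 6-joint arm with a two-finger parallel gripper is mounted at the origin on the work surface. World frame = base frame: x ahead of the robot, y to its left, z up, the work surface at z = 0. Lengths are in mm, angles in rad, forces in N, time in s.
With the tool pointing down it reaches from about 350 to 775 mm from the base axis. Payload 7.3 kg.
Tool frame: the origin (TCP) lies at the centre of the arm's flange, where the gripper is bolted on; the fingertips stand 178 mm ahead of it and the grasp point (between the pads) lies 159 mm ahead of it; z points along the fingers, y is the direction in which the jaws open and shut (so a half turn about z gives the same grasp; the last joint's range is limited). The gripper opens to 92 mm and grips with 3 to 60 N. Pads are 19 mm wide; open, the fingers measure 130 mm over their backs; the gripper's body (75 mm by 190 mm) begins 47 mm behind the grasp point.
Start: joints at [-1.27, 0.342, 1.524, -0, 1.275, -0.146], TCP at [226.862, -473.457, 404.741] pointing down, gripper open.
Joint ranges: [-2.53, 2.53], [-0.77, 2.02], [0.04, 2.7], [-1, 4.14], [0.28, 2.66], [-3.11, 3.11]. Speed limits (rad/s): [2.57, 2.57, 3.14, 3.14, 3.14, 3.14].

### API

Orientations are given as [roll, pitch, yaw] about the fixed x, y, z axes, in that order (R = Rz(yaw) Ry(pitch) Rx(roll)).
In Python, from plant import get_obs, capture, close_job gives the robot as it stands. The module is installed in compiled form; this text tells all that it offers.
- The arm moves only by the shell command python3 -m pendant 'ROWS'. ROWS is JSON, a list of rows, each a list of 3 entries, a list of its own where there are three numbers: the shift along the tool's x, y, z in m, then the turn, a rotation vector about the tool's x, y, z in rad, then the finger opening in m, from 0 to 0.0918. In form: [[[tx, ty, tz], [wx, wy, wz], fingers], ...]. A call has 1 to 10 rows; each row is the pose to reach, as a shift and turn from the pose commanded when the call began, along the tool's axes at that moment; what a row does not reach only later rows make up. A row lasts 1/12 s, in which the tool goes at most 41.7 mm and 7.16 degrees, less where a joint would pass 70% of its speed; a pose out of reach is approached as far as the arm can. A call with a gripper value outside its range is refused whole. The fingers move at their own pace and stop on an object; the grip force is fixed at half the most. Time passes only in rows, so rows that repeat a pose let the fingers close. It gives the time, the measured TCP pose, the force and the opening at its end, in the units of the state.
- get_obs(): the state, without advancing time (a new reading comes with each control period).
- capture(name): name is "side" or "top" or "wrist"; returns a dict with "color" (420x560x3 uint8, red, green, blue), "mtx" (3x3 intrinsics, pixels), "dist" ([k1, k2, p1, p2, k3] as OpenCV has them; the pictures are not rectified), "rvec" (rotation vector, rad) and "tvec" (3), from world to camera coordinates, as OpenCV has them. Camera axes: x right, y down, z forward; pixel columns grow to the right and rows downward; lengths in mm; the calibration is good to about 2 mm. A picture is of the moment at which its call begins. There is no depth.
- close_job(): hands the job in, once; it reports no verdict.
The state is a dict: "time": time; "joint_positions": joint angles; "dq": joint speeds; "tau": joint torques, N m; "tool_pos": TCP position; "tcp_rot": TCP orientation; "contact_force": force on the tool from outside, world axes, zero at the start; "moment": the same for the moment, N m; "grip_width": finger opening in mm.
Only numpy, scipy, OpenCV 4.12 (cv2) and the standard library are available. Lean on these libraries where they do the work, as an engineer would, in place of code of your own. Each camera call takes 0.05 s, during which the arm holds its last target. There are 200 camera calls.

### The job

The orange wedge is jammed tight in its tube-rack clamp. Grip its upright post, work it loose by pulling the post a good centimetre (10 to 15 mm) sideways to the left and then as far to the right of its starting line, then draw it straight out of the clamp towards the robot and lay it flat, post up, in the steel tray. Leave the blue wedge alone in its own clamp.

Things in the scene. Friction and masses are not known exactly. Their poses are not given: they have to be found in the camera images.
- post_orange (a point): Orange plastic wedge, 60 g: middle of its upright round post (18 mm thick, from 16 to 58 mm above the wedge's underside, this point 37 mm above it). The wedge lies flat, 120 mm long, 16 high; x points to its nose, 108 mm ahead of the post; the tail is 12 mm behind it; z up. 28 mm wide at the post, tapering over the front 70 mm to 16. The post starts 40 to 48 mm outside the clamp's mouth.
- clamp_orange: Orange wedge's fixed clamp, roofed, red-capped tubes behind. Origin on bench; x along the channel, away from robot; y left. Mouth x -30 mm, 48 wide. Sprung cheeks at x 0 to 30 pinch the nose: pulled sideways (10 to 20 N) the post swings about x 15, y 0, starting at y 0, stopped 15 to 20 mm off. Pull out along -x: about 20 N at first, then less. The roof stops lifting until the nose is out, 60 to 70 mm.
- tray: Open steel tray, fixed, 180 mm (x) by 140 mm (y), 22 mm high, walls and floor 4 mm thick; origin at the centre of its underside. It lies left or right of the two clamps, on the robot's side; a red-lidded cup stands on the other side. Nothing in the arm's working area is taller than 80 mm.
- post_blue (a point): The same point on the post of the blue wedge, of the same shape, in a second clamp of the same kind (green-capped tubes). A bystander: to be left where it is.
Mind the look-alikes: they are no part of the job. Several things have the shape of the tray; the one meant has the colours described above.

How it is judged (in metres and radians):
On the way, in this order (a step that is already met when the one before it is completed fails the run):
1. The post has been pulled at least 7 mm to the left of the clamp's centre line, the nose still in the cheeks (y of post_orange in the frame of clamp_orange above 0.007 m and x of post_orange in the frame of clamp_orange above -0.112 m).
2. Then the post has been pulled at least 7 mm to the right of the centre line, the nose still in the cheeks (y of post_orange in the frame of clamp_orange below -0.007 m and x of post_orange in the frame of clamp_orange above -0.112 m).
At the end, for the whole second after the job is handed in: The orange wedge lies flat (within 6 degrees), post up, on the tray's floor inside its walls, released and at rest; the blue wedge's post is within 15 mm of where it was (x of post_orange in the frame of tray between -0.078 and 0.078 m and y of post_orange in the frame of tray between -0.06 and 0.06 m and height (world z) of post_orange between 0.034 and 0.047 m and angle between post_orange's own z axis and vertical below 0.1 rad and distance of post_blue from where it was at the start of the episode below 0.015 m); the robot touches nothing.
It fails at once if The blue wedge is moved 15 mm or more (distance of post_blue from where it was at the start of the episode above 0.015 m).
It also fails if it takes over 51 s, if anything falls off the work surface, if the arm or the gripper's body presses on something with over 40 N, if the wrist force passes 120 N, or if a joint passes its speed limit or range.

## Working session

There is one attempt and no reset: what is moved stays moved. The work goes in short steps, Python scripts to look and compute and a shell command to move; the robot and the scene stay as the last step left them, time stands still between calls to the robot, and variables do not carry over. Pictures are saved under pics/ and viewed, about 8 in all and at most 12, crops included, and the job is handed in when it is done.

```bash
mkdir -p pics; python3 - <<'E'
from plant import get_obs, capture
import cv2,pickle
o=get_obs();print({k:o[k] for k in("time","tool_pos","tcp_rot","grip_width","contact_force")})
for n in("top","side"):
    c=capture(n);pickle.dump(c,open(n+".pkl","wb"));cv2.imwrite(f"pics/{n}0.png",cv2.resize(c["color"][:,:,::-1],(800,600),interpolation=cv2.INTER_CUBIC))
E
```

```text
{'time': 0.0, 'tool_pos': array([ 226.81877053, -473.30635545,  404.0385973 ]), 'tcp_rot': array([-3.14003605e+00, -2.21506913e-04,  4.46820414e-01]), 'grip_width': 91.85992589727452, 'contact_force': array([-0.14919052, -0.05432448, -0.21934804])}
```

View pics/top0.png

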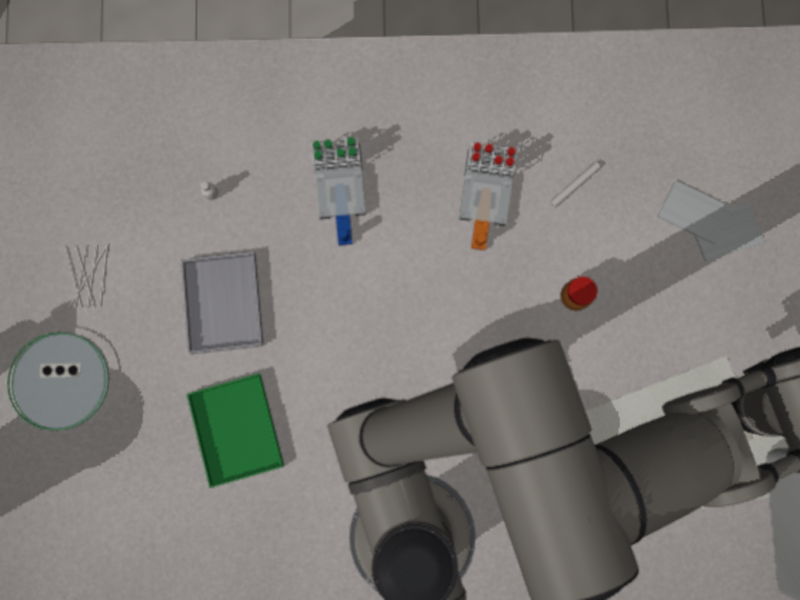

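View pics/side0.png

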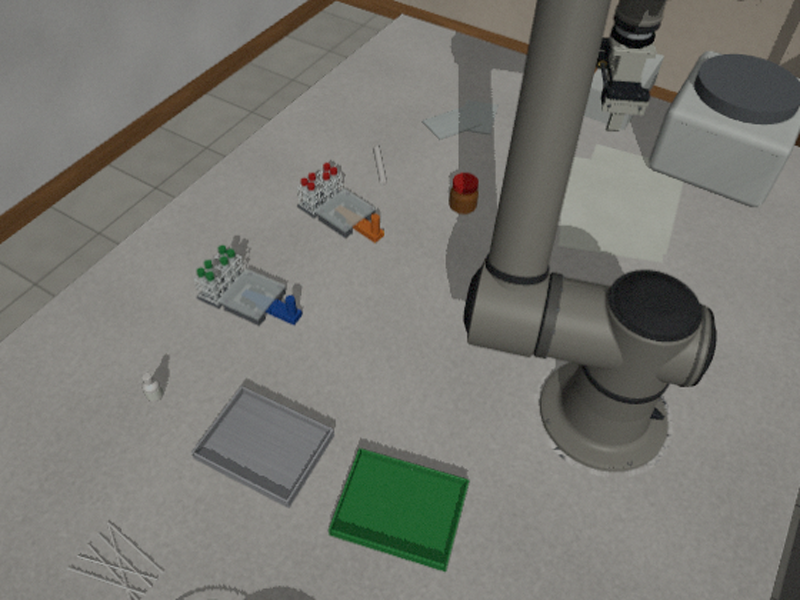

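The top view (800x600 scale) shows the orange wedge at (481,235) in the red-capped clamp at (488,190). The look-alikes:
- The blue wedge is at (344,230) in the green-capped clamp.
- The grey steel tray is at (224,301), and a green tray of the same shape is at (236,430).
- The red-lidded cup at (580,292) is on the right, so the tray should be on the left.

I choose the orange wedge and the grey tray. Next is a close crop to check.

```bash
python3 - <<'E'
import cv2,pickle,numpy as np
t=pickle.load(open("top.pkl","rb"))["color"][:,:,::-1];s=pickle.load(open("side.pkl","rb"))["color"][:,:,::-1]
f=lambda im,x,y,w,h,k:cv2.resize(im[y:y+h,x:x+w],None,fx=k,fy=k,interpolation=cv2.INTER_CUBIC)
# top crop x310..370,y95..180 *7 ; side crop x200..275,y108..178
a=f(t,315,95,55,85,7); b=f(s,205,110,65,65,6)
c=np.zeros((600,800,3),np.uint8);c[:595,:385]=a;c[:390,400:790]=b
cv2.imwrite("pics/crop0.png",c)
E
```

```text
(no output)
```

View pics/crop0.png

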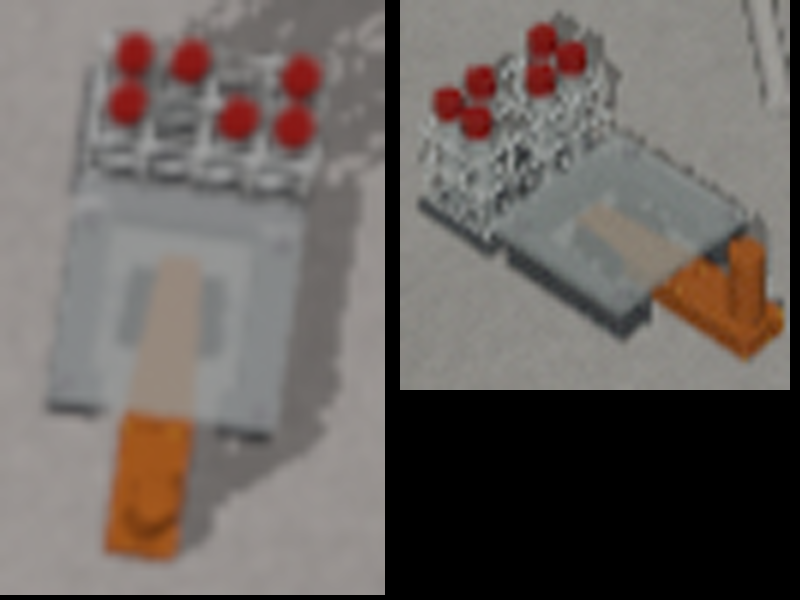

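The crop confirms it: orange wedge, red caps. The post top is near crop (155,488) in the top view and the post middle is near (746,280) in the side view. The tail middle is at (142,553) and the nose at (180,257).

```bash
cat > h.py <<'E'
import numpy as np,cv2
from scipy.optimize import least_squares
def ray(c,p):
    u=cv2.undistortPoints(np.array([[p]],float),c["mtx"],np.array(c["dist"],float)).ravel()
    R=cv2.Rodrigues(np.array(c["rvec"],float))[0];t=np.array(c["tvec"],float).ravel()
    return -R.T@t,R.T@np.array([u[0],u[1],1])
def atz(c,p,z):
    o,d=ray(c,p);return o+d*(z-o[2])/d[2]
def tri(*cp):
    A=np.zeros((3,3));b=np.zeros(3)
    for c,p in cp:
        o,d=ray(c,p);d=d/np.linalg.norm(d);M=np.eye(3)-np.outer(d,d);A+=M;b+=M@o
    return np.linalg.solve(A,b)
def proj(c,X): return cv2.projectPoints(np.array([X],float),np.array(c["rvec"],float),np.array(c["tvec"],float),c["mtx"],np.array(c["dist"],float))[0].ravel()
E
python3 - <<'E'
from h import *
import pickle
np.set_printoptions(precision=1,suppress=True)
T=pickle.load(open("top.pkl","rb"));S=pickle.load(open("side.pkl","rb"))
ct=lambda x,y:(315+(x+.5)/7-.5,95+(y+.5)/7-.5); cs=lambda x,y:(205+(x-399.5)/6-.5,110+(y+.5)/6-.5)
print("cam",ray(T,(0,0))[0],ray(S,(0,0))[0])
print("top",atz(T,ct(155,490),58),atz(S,cs(746,243),58),tri((T,ct(155,490)),(S,cs(746,243))))
print("mid side",atz(S,cs(746,280),37))
tail=atz(T,ct(142,553),16);nose=atz(T,ct(180,257),16);d=nose-tail
print(tail,nose,np.linalg.norm(d),"yaw",np.arctan2(d[1],d[0]),"post",tail+d/np.linalg.norm(d)*12)
# clamp front corners (roof?) 
L=[atz(T,ct(*p),25) for p in((48,405),(272,435))];print("mouth",L,(L[0]+L[1])/2,"perp yaw",np.arctan2(*(L[0]-L[1])[[1,0]])-np.pi/2)
q=[atz(T,((x+.5)*.7-.5,(y+.5)*.7-.5),22) for x,y in((183,260),(256,251),(263,343),(190,352))]
print("tray",q,sum(q)/4,[np.linalg.norm(q[i]-q[(i+1)%4]) for i in range(4)])
q=[atz(S,((x+.5)*.7-.5,(y+.5)*.7-.5),22) for x,y in((246,381),(335,429),(290,502),(194,454))]
print("tray side",q,sum(q)/4)
print("blue",atz(T,(344*.7,233*.7),50))
E
```

```text
cam [ 229.    12.1 1484. ] [  -4.   700.1 1021.7]
top [ 551.7 -141.5   58. ] [ 549.  -145.3   58. ] [ 549.1 -141.9   61.3]
mid side [ 547.1 -142.3   37. ]
[ 536.2 -140.1   16. ] [ 655.  -159.1   16. ] 120.30681041501693 yaw -0.15887434116930166 post [ 548. -142.   16.]
mouth [array([ 594. , -104.4,   25. ]), array([ 580. , -191.4,   25. ])] [ 587.  -147.9   25. ] perp yaw -0.15959748133960572
tray [array([524.2, 425.1,  22. ]), array([538.7, 285.9,  22. ]), array([362. , 272.1,  22. ]), array([348. , 409.1,  22. ])] [443.2 348.1  22. ] [np.float64(139.94814928057494), np.float64(177.2457966306406), np.float64(137.7215959815077), np.float64(176.89756976928632)]
tray side [array([532.8, 281.6,  22. ]), array([353.4, 275.5,  22. ]), array([339.7, 412.9,  22. ]), array([514.7, 431. ,  22. ])] [435.1 350.2  22. ]
blue [563.3 114.9  50. ]
```

Both views agree within about 4 mm, and the sizes match (wedge 120, tray 177x139):
- **Post:** about (548,-142), with yaw -0.159.
- **Tray:** centre about (440,349), with yaw about 0.09.

Next I move to hover over the post with the jaws across the channel.

```bash
cat >> h.py <<'E'
from scipy.spatial.transform import Rotation as Ro
def to(x,y,z,yaw):
    from plant import get_obs
    o=get_obs();R=Ro.from_euler("xyz",o["tcp_rot"]);G=Ro.from_euler("xyz",[np.pi,0,yaw])
    print(round(o["time"],2),np.round(o["tool_pos"],1),np.round(o["tcp_rot"],3),"F",np.round(o["contact_force"],1),"w",round(o["grip_width"],1))
    print("shift m",np.round(R.inv().apply(np.array([x,y,z])-o["tool_pos"])/1000,4),"turn",np.round((R.inv()*G).as_rotvec(),3))
E
python3 -m pendant '[[[0.433,-0.16,0.114],[0,0,0.606],0.0918],[[0.433,-0.16,0.114],[0,0,0.606],0.0918],[[0.433,-0.16,0.114],[0,0,0.606],0.0918],[[0.433,-0.16,0.114],[0,0,0.606],0.0918],[[0.433,-0.16,0.114],[0,0,0.606],0.0918],[[0.433,-0.16,0.114],[0,0,0.606],0.0918],[[0.433,-0.16,0.114],[0,0,0.606],0.0918],[[0.433,-0.16,0.114],[0,0,0.606],0.0918],[[0.433,-0.16,0.114],[0,0,0.606],0.0918],[[0.433,-0.16,0.114],[0,0,0.606],0.0918]]'
python3 -c "from h import *;to(548,-142.2,290,-0.159)"
```

```text
time: 0.93
tool_pos: [496.8, -194.6, 308.6]
tcp_rot: [-3.142, 0.0, -0.159]
contact_force: [1.2, -1.6, 0.5]
grip_width: 92.1
0.93 [ 496.8 -194.6  308.6] [-3.142  0.    -0.159] F [ 1.2 -1.6  0.5] w 92.1
shift m [ 0.0423 -0.0599  0.0186] turn [-0.  0. -0.]
```

```bash
python3 -m pendant '[[[0.02,-0.028,0.008],[0,0,0],0.0918],[[0.024,-0.035,0.01],[0,0,0],0.0918],[[0.024,-0.035,0.01],[0,0,0],0.0918],[[0.024,-0.035,0.01],[0,0,0],0.0918],[[0.024,-0.035,0.01],[0,0,0],0.0918]]'
python3 - <<'E'
from h import *
from plant import capture
import pickle
to(548,-142.2,290,-0.159)
c=capture("wrist");pickle.dump(c,open("w1.pkl","wb"))
for X in((548,-142.2,58),(548,-142.2,16)):print(proj(c,X)*800/560)
cv2.imwrite("pics/w1.png",cv2.resize(c["color"][:,:,::-1],(800,600),interpolation=cv2.INTER_CUBIC))
E
```

```text
time: 1.35
tool_pos: [524.3, -166.7, 299.6]
tcp_rot: [3.141, 0.0, -0.16]
contact_force: [0.7, -0.8, -0.8]
grip_width: 91.9
1.35 [ 524.3 -166.7  299.6] [ 3.141  0.    -0.16 ] F [ 0.7 -0.8 -0.8] w 91.9
shift m [ 0.0194 -0.0279  0.0096] turn [ 0.001  0.    -0.001]
[343.160492   282.34457069]
[351.0690203  265.07644771]
```

View pics/w1.png

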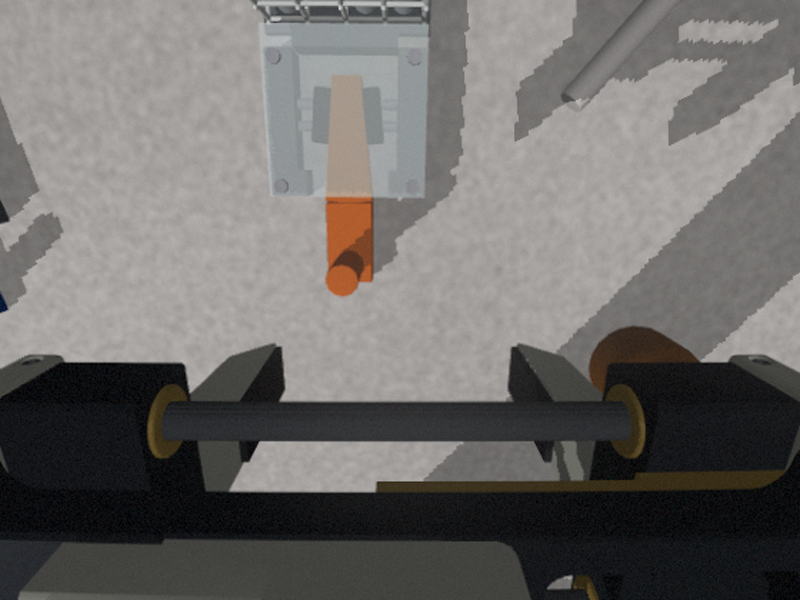

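The wrist view shows the post top at (342,279), against a prediction of (343,282). That is within 2 mm, and the wedge axis is upright in the image, so the yaw is right. I'll align, go down and close.

```bash
python3 -m pendant '[[[0.0204,-0.0286,0],[0,0,0],0.06],[[0.0204,-0.0286,0.02],[0,0,0],0.06],[[0.0204,-0.0286,0.05],[0,0,0],0.06],[[0.0204,-0.0286,0.08],[0,0,0],0.06],[[0.0204,-0.0286,0.0986],[0,0,0],0.06],[[0.0204,-0.0286,0.0986],[0,0,0],0.06],[[0.0204,-0.0286,0.0986],[0,0,0],0.06]]'
python3 - <<'E'
from h import *
from plant import capture
to(549,-141.7,201,-0.159)
c=capture("wrist")
cv2.imwrite("pics/w2.png",cv2.resize(c["color"][:,:,::-1],(800,600),interpolation=cv2.INTER_CUBIC))
E
```

```text
time: 1.98
tool_pos: [549.2, -141.8, 200.7]
tcp_rot: [-3.141, 0.001, -0.161]
contact_force: [0.5, -0.2, -0.5]
grip_width: 59.8
1.98 [ 549.2 -141.8  200.7] [-3.141e+00  1.000e-03 -1.610e-01] F [ 0.5 -0.2 -0.5] w 59.8
shift m [-0.0002 -0.0001 -0.0003] turn [-0.     0.001 -0.002]
```

View pics/w2.png

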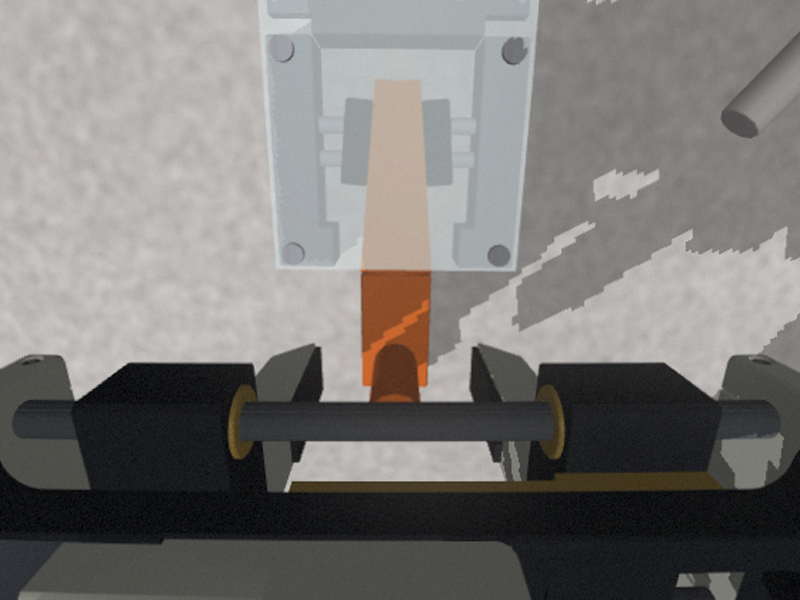

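The post sits between the pads, at column 395 against a pad centre of 397, in line with the channel. Now I close.

```bash
python3 -m pendant '[[[0,0,0],[0,0,0],0],[[0,0,0],[0,0,0],0],[[0,0,0],[0,0,0],0],[[0,0,0],[0,0,0],0],[[0,0,0],[0,0,0],0],[[0,0,0],[0,0,0],0],[[0,0,0],[0,0,0],0],[[0,0,0],[0,0,0],0]]'
```

```text
time: 2.7
tool_pos: [549.7, -140.7, 200.9]
tcp_rot: [3.141, -0.0, -0.159]
contact_force: [-0.5, -1.2, 1.6]
grip_width: 17.3
```

Gripped at 17.3 mm, which fits the 18 mm post. I pull left along the arc.

```bash
python3 -m pendant '[[[0,-0.003,0],[0,0,0.03],0],[[0.0002,-0.006,0],[0,0,0.065],0],[[0.0005,-0.009,0],[0,0,0.1],0],[[0.0008,-0.012,0],[0,0,0.135],0],[[0.001,-0.013,0],[0,0,0.145],0],[[0.001,-0.013,0],[0,0,0.145],0],[[0.001,-0.013,0],[0,0,0.145],0]]'
python3 -c "from h import *;to(549.3,-141.7,200.8,-0.159)"
```

```text
time: 3.28
tool_pos: [551.8, -128.8, 200.9]
tcp_rot: [3.139, 0.003, -0.303]
contact_force: [-6.9, -5.9, 6.1]
grip_width: 17.4
3.28 [ 551.8 -128.8  200.9] [ 3.139e+00  3.000e-03 -3.030e-01] F [-6.9 -5.9  6.1] w 17.4
shift m [0.0015 0.0131 0.0001] turn [ 0.002  0.003 -0.144]
```

```bash
python3 -m pendant '[[[0.0003,0.004,0],[0,0,-0.045],0],[[0.0006,0.0085,0],[0,0,-0.095],0],[[0.001,0.013,0],[0,0,-0.145],0],[[0.0018,0.017,0],[0,0,-0.19],0],[[0.0027,0.021,0],[0,0,-0.235],0],[[0.0037,0.0257,0],[0,0,-0.29],0],[[0.0037,0.0257,0],[0,0,-0.29],0],[[0.0037,0.0257,0],[0,0,-0.29],0]]'
python3 - <<'E'
from h import *
from plant import capture
to(549.3,-141.7,200.8,-0.159)
c=capture("wrist")
cv2.imwrite("pics/w3.png",cv2.resize(c["color"][:,:,::-1],(800,600),interpolation=cv2.INTER_CUBIC))
E
```

```text
time: 3.95
tool_pos: [547.5, -152.3, 200.9]
tcp_rot: [-3.138, 0.004, -0.014]
contact_force: [-6.8, 7.1, 9.5]
grip_width: 17.5
3.95 [ 547.5 -152.3  200.9] [-3.138  0.004 -0.014] F [-6.8  7.1  9.5] w 17.5
shift m [ 0.0017 -0.0106  0.0001] turn [-0.003  0.004  0.145]
```

View pics/w3.png

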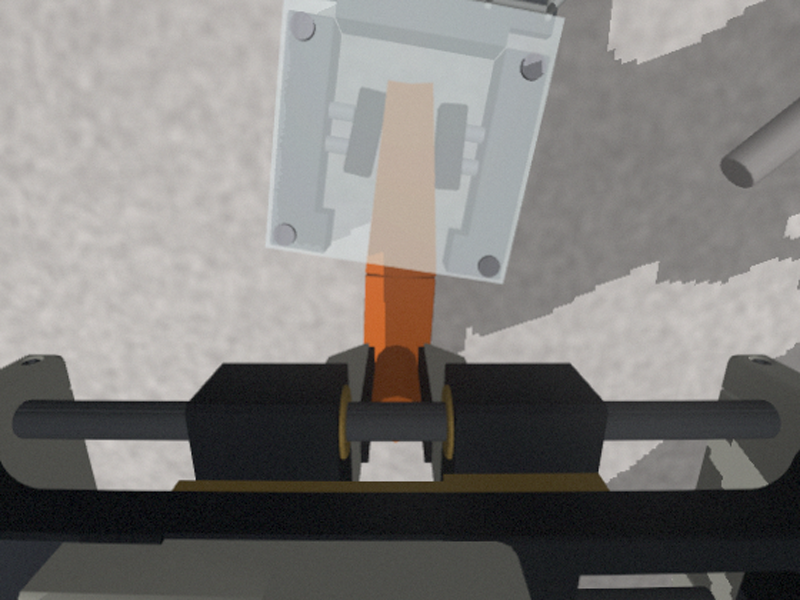

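The wedge has visibly swung right about the cheeks, by about 11 mm, and the grip is held at 17.5 mm. I nudge slightly further right, then return to the centre line.

```bash
python3 -m pendant '[[[0,0.0015,0],[0,0,-0.015],0],[[0,0.0015,0],[0,0,-0.015],0],[[0.0005,-0.003,0],[0,0,0.04],0],[[0.001,-0.007,0],[0,0,0.095],0],[[0.0015,-0.0115,0],[0,0,0.145],0],[[0.0015,-0.0115,0],[0,0,0.145],0],[[0.0015,-0.0115,0],[0,0,0.145],0]]'
python3 -c "from h import *;to(549.3,-141.7,200.8,-0.159)"
```

```text
time: 4.58
tool_pos: [549.6, -141.4, 200.9]
tcp_rot: [-3.141, 0.003, -0.157]
contact_force: [-4.8, 3.8, 6.2]
grip_width: 17.4
4.58 [ 549.6 -141.4  200.9] [-3.141e+00  3.000e-03 -1.570e-01] F [-4.8  3.8  6.2] w 17.4
shift m [-0.0003  0.0004  0.0001] turn [-0.001  0.003  0.002]
```

```bash
python3 -m pendant '[[[-0.003,0,0],[0,0,0],0],[[-0.007,0,0],[0,0,0],0],[[-0.012,0,0],[0,0,0],0],[[-0.018,0,0],[0,0,0],0],[[-0.024,0,0],[0,0,0],0],[[-0.03,0,0],[0,0,0],0],[[-0.03,0,0],[0,0,0],0]]'
python3 - <<'E'
from h import *
from plant import capture
to(470,-129,200.8,-0.159)
c=capture("wrist")
cv2.imwrite("pics/w4.png",cv2.resize(c["color"][:,:,::-1],(800,600),interpolation=cv2.INTER_CUBIC))
E
```

```text
time: 5.17
tool_pos: [522.4, -137.8, 201.8]
tcp_rot: [3.14, -0.009, -0.158]
contact_force: [7.4, 0.8, -0.2]
grip_width: 17.4
5.17 [ 522.4 -137.8  201.8] [ 3.14  -0.009 -0.158] F [ 7.4  0.8 -0.2] w 17.4
shift m [-0.0531 -0.0004  0.0006] turn [ 0.001 -0.009  0.001]
```

View pics/w4.png

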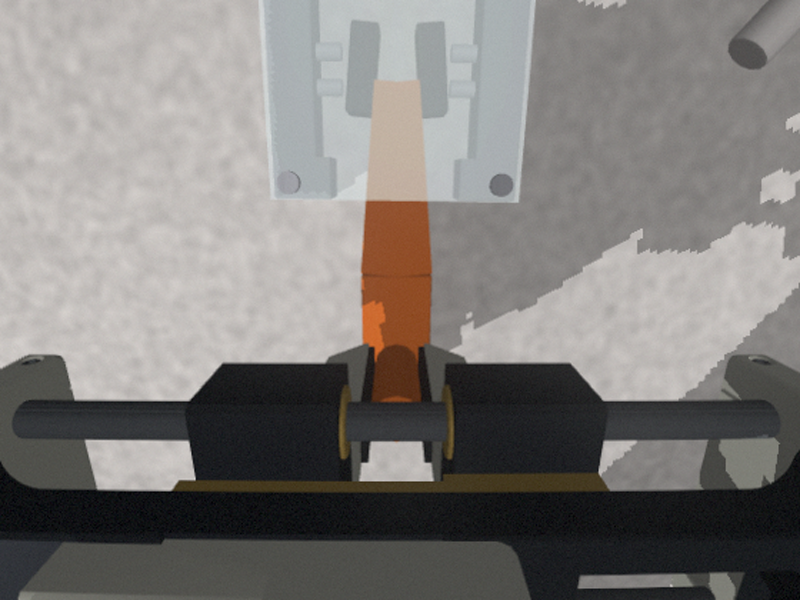

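The wedge is sliding out with no slip: the nose is still at row 80 in the image, and the cheeks are now at row 70. I finish the pull (90 mm in all) and lift.

```bash
python3 -m pendant '[[[-0.008,0,0],[0,0,0],0],[[-0.018,0,0],[0,0,0],0],[[-0.03,0,0],[0,0,0],0],[[-0.044,0,0],[0,0,0],0],[[-0.058,0,0],[0,0,0],0],[[-0.062,0,0],[0,0,0],0],[[-0.062,0,0],[0,0,0],0],[[-0.062,0,-0.02],[0,0,0],0],[[-0.062,0,-0.05],[0,0,0],0],[[-0.062,0,-0.08],[0,0,0],0]]'
python3 - <<'E'
from h import *
from plant import capture
to(392.2,344.7,290,0.09)
c=capture("wrist")
cv2.imwrite("pics/w5.png",cv2.resize(c["color"][:,:,::-1],(800,600),interpolation=cv2.INTER_CUBIC))
E
```

```text
time: 6.05
tool_pos: [459.7, -127.6, 281.0]
tcp_rot: [-3.141, 0.002, -0.159]
contact_force: [0.7, 0.0, -0.7]
grip_width: 17.5
6.05 [ 459.7 -127.6  281. ] [-3.141e+00  2.000e-03 -1.590e-01] F [ 0.7  0.  -0.7] w 17.5
shift m [-0.1415 -0.4557 -0.0084] turn [-0.001  0.002 -0.249]
```

View pics/w5.png

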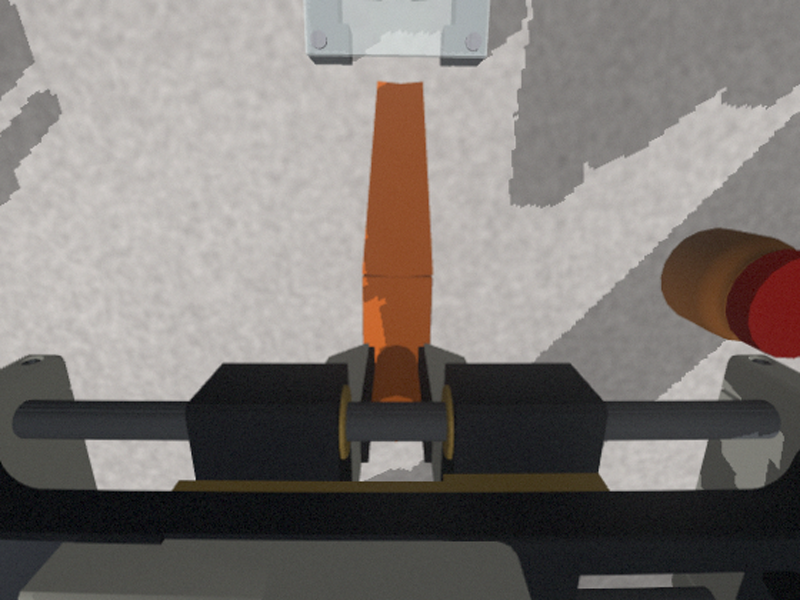

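The wedge is clear of the clamp, in line with the gripper, and its underside is at about 80 mm. I carry it across to the tray.

```bash
python3 -m pendant '[[[0,-0.005,-0.01],[0,0,0],0],[[-0.005,-0.018,-0.02],[0,0,-0.02],0],[[-0.012,-0.04,-0.02],[0,0,-0.04],0],[[-0.022,-0.07,-0.02],[0,0,-0.06],0],[[-0.031,-0.1,-0.02],[0,0,-0.08],0],[[-0.04,-0.13,-0.02],[0,0,-0.1],0],[[-0.05,-0.16,-0.02],[0,0,-0.12],0],[[-0.059,-0.19,-0.02],[0,0,-0.14],0],[[-0.068,-0.22,-0.02],[0,0,-0.16],0],[[-0.078,-0.25,-0.02],[0,0,-0.18],0]]'
python3 -c "from h import *;to(392.2,344.7,290,0.09)"
```

```text
time: 6.93
tool_pos: [421.4, 133.8, 300.6]
tcp_rot: [-3.142, 0.0, 0.023]
contact_force: [0.1, 0.0, -1.1]
grip_width: 16.9
6.93 [421.4 133.8 300.6] [-3.142  0.     0.023] F [ 0.1  0.  -1.1] w 16.9
shift m [-0.0243 -0.2115  0.0106] turn [-0.     0.    -0.067]
```

```bash
python3 -m pendant '[[[-0.003,-0.03,0],[0,0,-0.02],0],[[-0.007,-0.06,0],[0,0,-0.04],0],[[-0.011,-0.09,0],[0,0,-0.067],0],[[-0.014,-0.12,0],[0,0,-0.067],0],[[-0.017,-0.15,0],[0,0,-0.067],0],[[-0.02,-0.175,0],[0,0,-0.067],0],[[-0.023,-0.195,0],[0,0,-0.067],0],[[-0.024,-0.206,0],[0,0,-0.067],0],[[-0.024,-0.2115,0],[0,0,-0.067],0],[[-0.024,-0.2115,0],[0,0,-0.067],0]]'
python3 - <<'E'
from h import *
from plant import capture
to(392.2,344.7,290,0.09)
c=capture("wrist")
cv2.imwrite("pics/w6.png",cv2.resize(c["color"][:,:,::-1],(800,600),interpolation=cv2.INTER_CUBIC))
import pickle;pickle.dump(c,open("w6.pkl","wb"))
E
```

```text
time: 7.77
tool_pos: [393.4, 343.4, 300.4]
tcp_rot: [3.141, 0.0, 0.09]
contact_force: [-0.7, -0.6, -1.0]
grip_width: 17.6
7.77 [393.4 343.4 300.4] [3.141 0.    0.09 ] F [-0.7 -0.6 -1. ] w 17.6
shift m [-0.001  -0.0014  0.0104] turn [ 0.  0. -0.]
```

View pics/w6.png

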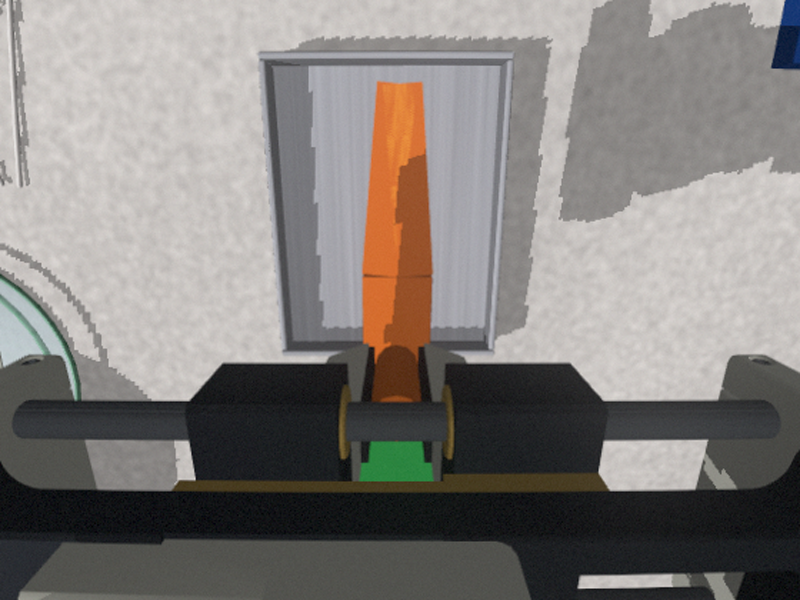

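The wedge is over the steel tray. The rim corners are near (262,55), (512,54), (492,351) and (284,351). I refine the tray centre from these.

```bash
python3 - <<'E'
from h import *
import pickle
c=pickle.load(open("w6.pkl","rb"))
q=[atz(c,((x+.5)*.7-.5,(y+.5)*.7-.5),22) for x,y in((262,54),(513,53),(493,352),(283,352))]
print(np.round(q,1),np.round(sum(q)/4,1),[round(np.linalg.norm(q[i]-q[(i+1)%4])) for i in range(4)])
d=q[0]+q[1]-q[2]-q[3];a=np.arctan2(d[1],d[0]);t=sum(q)/4-48*np.array([np.cos(a),np.sin(a),0]);print(a,t)
to(t[0],t[1],206,a)
E
```

```text
[[524.4 427.9  22. ]
 [536.9 292.3  22. ]
 [361.6 276.3  22. ]
 [349.2 413.6  22. ]] [443.  352.5  22. ] [136, 176, 138, 176]
0.08601471919164436 [395.20392113 348.39815454  22.        ]
7.82 [393.6 342.5 300.4] [3.141e+00 1.000e-03 8.900e-02] F [-0.1 -0.  -0.2] w 17.4
shift m [ 0.0022 -0.0058  0.0944] turn [0.001 0.001 0.003]
```

```bash
python3 -m pendant '[[[0.002,-0.005,0.01],[0,0,0],0],[[0.002,-0.005,0.03],[0,0,0],0],[[0.002,-0.005,0.05],[0,0,0],0],[[0.002,-0.005,0.07],[0,0,0],0],[[0.002,-0.005,0.085],[0,0,0],0],[[0.002,-0.005,0.09],[0,0,0],0],[[0.002,-0.005,0.093],[0,0,0],0],[[0.002,-0.005,0.095],[0,0,0],0],[[0.002,-0.005,0.095],[0,0,0],0]]'
```

```text
time: 8.57
tool_pos: [395.6, 347.6, 206.0]
tcp_rot: [-3.141, -0.001, 0.087]
contact_force: [-0.3, -0.1, -0.5]
grip_width: 17.5
```

Force is still about 0, so I creep down until it touches.

```bash
python3 -m pendant '[[[0,0,0.0007],[0,0,0],0],[[0,0,0.0012],[0,0,0],0],[[0,0,0.0012],[0,0,0],0]]'
```

```text
time: 8.82
tool_pos: [395.3, 347.9, 205.0]
tcp_rot: [-3.141, -0.001, 0.088]
contact_force: [0.7, 0.5, 0.6]
grip_width: 17.8
```

```bash
python3 -m pendant '[[[0,0,0.0004],[0,0,0],0],[[0,0,0.0008],[0,0,0],0],[[0,0,0.0008],[0,0,0],0]]'
```

```text
time: 9.07
tool_pos: [395.3, 347.9, 204.9]
tcp_rot: [-3.141, -0.001, 0.088]
contact_force: [-1.3, -1.7, 7.5]
grip_width: 17.3
```

Contact: 7.5 N upward at the expected height. I release and retreat straight up.

```bash
python3 -m pendant '[[[0,0,0],[0,0,0],0.05],[[0,0,0],[0,0,0],0.05],[[0,0,0],[0,0,0],0.05],[[0,0,0],[0,0,0],0.05],[[0,0,0],[0,0,0],0.05]]' && python3 -m pendant '[[[0,0,-0.01],[0,0,0],0.05],[[0,0,-0.03],[0,0,0],0.05],[[0,0,-0.06],[0,0,0],0.05],[[0,0,-0.09],[0,0,0],0.05],[[0,0,-0.12],[0,0,0],0.05],[[0,0,-0.12],[0,0,0],0.05],[[0,0,-0.12],[0,0,0],0.05]]'
python3 - <<'E'
from plant import capture
import cv2,numpy as np,pickle
W=[capture(n) for n in("wrist","side","top")];pickle.dump(W,open("end.pkl","wb"))
w,s,t=[c["color"][:,:,::-1] for c in W]
z=np.zeros((600,800,3),np.uint8)
z[:300,:400]=cv2.resize(w,(400,300));z[:300,400:]=cv2.resize(s[255:360,120:260],(400,300),interpolation=cv2.INTER_CUBIC)
z[300:,:400]=cv2.resize(t[160:265,110:250],(400,300),interpolation=cv2.INTER_CUBIC);z[300:,400:]=cv2.resize(s[150:255,120:260],(400,300),interpolation=cv2.INTER_CUBIC)
cv2.imwrite("pics/end.png",z)
E
```

```text
time: 9.48
tool_pos: [395.2, 347.8, 203.6]
tcp_rot: [3.141, 0.0, 0.088]
contact_force: [0.6, 0.5, 0.2]
grip_width: 46.1
time: 10.07
tool_pos: [395.4, 348.0, 326.1]
tcp_rot: [-3.139, -0.004, 0.088]
contact_force: [-0.8, -0.3, 0.3]
grip_width: 50.2
```

View pics/end.png

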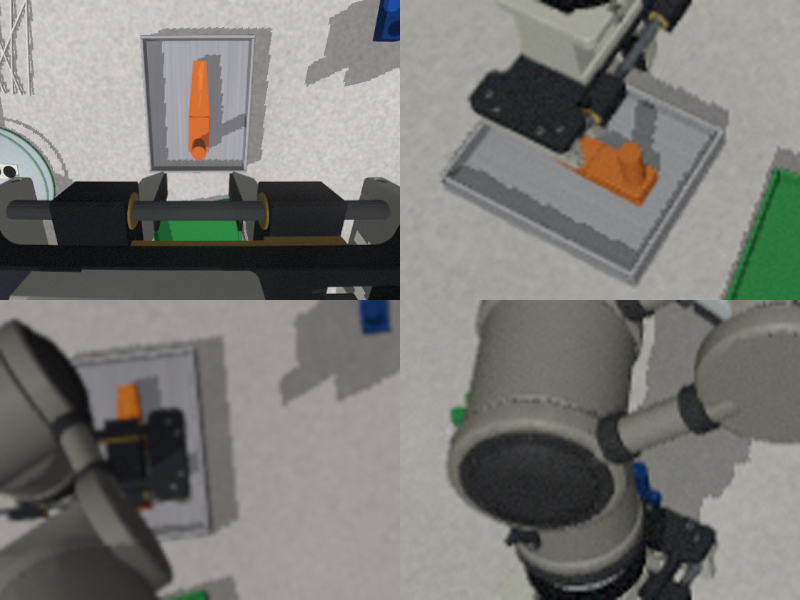

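The wedge lies flat with its post up, inside the tray. In the wrist quarter of the picture the post top is at (199,150) and the nose at (199,62). I compare the blue wedge's position numerically, then hand in.

```bash
python3 - <<'E'
import pickle,numpy as np
from plant import close_job
def b(c):
    i=c["color"].astype(int);m=(i[...,2]>i[...,0]+50)&(i[...,2]>i[...,1]+40);m[:,:200]=0;m[:,290:]=0;y,x=np.nonzero(m);return x.mean(),y.mean(),len(x)
p,q=b(pickle.load(open("top.pkl","rb"))),b(pickle.load(open("end.pkl","rb"))[2]);print(p,q)
if abs(p[0]-q[0])<2 and abs(p[1]-q[1])<2: print(close_job())
E
```

```text
(np.float64(240.046783625731), np.float64(160.140350877193), 171) (np.float64(240.0211267605634), np.float64(158.5281690140845), 142)
the job is handed in; nothing more can be done
None
```

I handed the job in at about 10 s of the 51 s allowed. The orange wedge lies in the steel tray and the gripper is clear above it; no verdict was reported.

- **Loosening:** I gripped the post and pulled it about 13 mm left. I then pulled it right: it read about 11 mm, and I commanded 1.5 mm more without re-measuring. The nose stayed in the cheeks, and the post did not slip in the grip.
- **Drawing out and placing:** I drew the wedge about 90 mm straight out of the clamp, lifted it and carried it over to the tray. I lowered it until it touched the floor with 7.5 N at the expected height (TCP 204.9 mm), then released it and backed off 120 mm.
- **Final check of the orange wedge:** the last pictures show it flat, post up and well inside the tray walls. I judged this by eye and did not measure its position or tilt after release.
- **Final check of the blue wedge:** in the top view, the centre of its blue patch stayed within 0.03 px across and shifted 1.6 px (about 4 mm) along the image, with fewer blue pixels (142 against 171). That is probably the arm or its shadow hiding part of it, since nothing touched that wedge. I did not confirm this separately, but it is well under the 15 mm limit.

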